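# Tuck the shelf edge strip under the liner's lap and hold it down

## Task

Take the loose metal edge strip by its upstand and slide its flat leg under the raised lap along the near edge of the liner sheet, square to it and with the ends of strip and sheet level, until the edge of the lap stands over the scribed line on the strip; do not lift the sheet or shove it along. Then press the strip flat on the slats with a light steady push of about 15 N and finish like that, still holding it down, so that the fixings can go in. Leave the tin on the sheet and everything else on the shelf where they stand.

Things in the scene. Friction and masses are not known exactly. Their poses are not given: they have to be found in the camera images.
- strip: loose folded aluminium edge strip, 0.30 kg: flat leg 90 mm wide (its x), 180 long (its y), 4 thick; along one long edge a boxed upstand 12 mm thick, top 40 mm above the underside. Origin under the middle of the upstand, at underside level; z up. Upstand spans x -6 to 6 mm, leg x -6 to 84. Starts flat on the slats, left or right, x pointing away from the robot within 35 degrees
- strip_grip (a point): point in the middle of the upstand's length and thickness, 26 mm above the strip's underside: the place to grip, fingers closing across the 12 mm; axes as the strip
- strip_line (a point): middle of the thin dark scribed line along the top of the strip's flat leg, 30 mm in from its free edge (strip x = 54 mm, z = 4 mm); three small dark punched holes lie in the leg between the line and the upstand
- strip_edge (a point): middle of the flat leg's free edge (strip x = 84 mm), the edge that goes under the lap
- sheet: loose stainless liner sheet, 0.85 kg, 180 mm wide (its y), 206 deep (its x), flat on the slats. Its near 50 mm are a lap stepped up: underside 7 mm, top 11 mm above the slats, open to the robot and at both ends. Behind the step it is 3 mm thick, far lip 15 mm high. Origin mid lap edge at slat level; x from lap edge to far lip, away from the robot within 15 degrees; z up. Held only by its weight
- sheet_lap (a point): middle of the lap's front edge, on its top, 11 mm above the slats
- shelf: the fixed slatted stainless shelf that everything stands on: flat slats 46 mm wide with 14 mm gaps, running away from the robot, tops at z = 0, from x = 0.36 to 1.02 m. Origin on its top at x = 0.6 m, y = 0
- spice_tin: bystander: blue plastic spice tin with clip-on lid, 67 x 67 x 84 mm, standing on the liner sheet some 140 mm behind the lap edge; origin centre of its underside
- tongs: bystander: chrome tongs 245 mm long, 26 mm high, lying on the slats between the strip and the sheet, pointing away from the robot; origin about mid-length at slat level
- skewer_holder: bystander: round bamboo holder 72 mm across with skewers up to 210 mm high, standing beyond the tongs; origin centre of its underside
- griddle_press: bystander: black cast-aluminium griddle press, plate 110 x 180 mm with a dark wooden bar handle 64 mm high, near right part of the shelf; origin centre of its underside
- pepper_mill: bystander: dark wooden pepper mill, 56 mm across, 168 mm high, to the robot's right; origin centre of its underside
- squeeze_bottle: bystander: white squeeze bottle, 58 mm across, 200 mm high, to the robot's left; origin centre of its underside
Not all that is in view belongs to the job. What is shaped like the strip but blue, orange or yellow is not meant.

How it is judged:
By the outcome, as a careful person would: the job done as asked, in the order asked, and still so for the second after the job is handed in, while the arm keeps its last pose, push and grip.
It also fails if it takes over 43 s, if anything falls off the work surface, if the arm or the gripper's body presses on something with over 40 N, if the wrist force passes 120 N, or if a joint passes its speed limit or range.

## Robot

A 6-joint arm with a two-finger parallel gripper is mounted at the origin on the work surface. World frame = base frame: x ahead of the robot, y to its left, z up, the work surface at z = 0. Lengths are in mm, angles in rad, forces in N, time in s.
With the tool pointing down it reaches from about 275 to 1000 mm from the base axis. Payload 8.4 kg.
Tool frame: the origin (TCP) lies at the very end of the fingers, on their centre line; the grasp point (between the pads) lies 19 mm behind it; z points along the fingers, y is the line along which they close (so a half turn about z gives the same grasp; the last joint's range is limited). The gripper opens to 85 mm and grips with 20 to 120 N. Pads are 22 mm wide; open, the fingers measure 114 mm over their backs; the gripper's body (76 mm by 85 mm) begins 54 mm behind the grasp point. The pads swing forward as they close: fully open they stand 13 mm farther back than shut.
Start: joints at [-1.339, 0.353, 1.633, -0, 1.155, -0.002], TCP at [144.796, -607.998, 231.281] pointing down, gripper open.
Joint ranges: [-2.63, 2.63], [-0.92, 2.1], [0.06, 2.66], [-1.3, 4.44], [0, 2.69], [-3.02, 3.02]. Speed limits (rad/s): [2.22, 2.22, 2.79, 3.14, 3.14, 3.14].

## Interface

Orientations are given as [roll, pitch, yaw] about the fixed x, y, z axes, in that order (R = Rz(yaw) Ry(pitch) Rx(roll)).
In Python, from rig import sensors, grab_frame, camera_params, order gives the robot as it stands. The module is installed in compiled form; this text tells all that it offers.
- The arm moves only by the tool move_arm, never from a script. Its argument "motion" is a list of rows, each a list of 7 numbers: the turn, a rotation vector about the tool's x, y, z in rad, then the shift along the tool's x, y, z in m, then the finger opening in m, from 0 to 0.0854. A call has 1 to 8 rows; each row is the pose to reach, as a shift and turn from the pose commanded when the call began, along the tool's axes at that moment; what a row does not reach only later rows make up. A row lasts 1/8 s, in which the tool goes at most 62.5 mm and 10.7 degrees, less where a joint would pass 70% of its speed; a pose out of reach is approached as far as the arm can. A call with a gripper value outside its range is refused whole. The fingers move at their own pace and stop on an object; "grip_force" is the grip in N (left out, the last holds). Time passes only in rows, so rows that repeat a pose let the fingers close. It gives the time, the measured TCP pose, the force, the opening and the grip force at its end, in the units of the state.
- sensors.sense(): the state, without advancing time (a new reading comes with each control period).
- grab_frame(name): name is "scene" or "top" or "wrist"; returns (picture, depth): 480x640x3 uint8, red, green, blue; 480x640 float32, mm along the optical axis (not along the pixel's ray), 0 where there is no reading.
- camera_params(name): a dict with "camera_matrix" (3x3 intrinsics, pixels), "world_from_camera" (4x4, takes a point from camera to world coordinates). Camera axes: x right, y down, z forward; pixel columns grow to the right and rows downward; lengths in mm; the calibration is good to about 2 mm. A picture is of the moment at which its call begins: read the wrist's pose just before it. camera_params takes no time and is no camera call; for the wrist camera it gives the pose at the moment of the call.
- order.sign_off(): hands the job in; it is judged then, once.
The state is a dict: "clock": time; "qpos": joint angles; "qvel": joint speeds; "joint_efforts": joint torques, N m; "eef_pos": TCP position; "tcp_rot": TCP orientation; "contact_force": force on the tool from outside, world axes, zero at the start; "wrist_torque": the same for the moment, N m; "opening": opening from 0.0 (shut) to 1.0 (fully open); "grasp_force": force on a finger pad.
Only numpy, scipy, OpenCV 4.12 (cv2) and the standard library are available. Lean on these libraries where they do the work, as an engineer would, in place of code of your own. Each camera call takes 0.05 s, during which the arm holds its last target. There are 200 camera calls.

## Working session

There is one attempt and no reset: what is moved stays moved. The work goes in short steps, Python scripts to look and compute and a tool call to move; the robot and the scene stay as the last step left them, time stands still between calls to the robot, and variables do not carry over. Pictures are saved under pics/ and viewed, at most 10 in all, crops included, and the job is handed in when it is done.

Besides the shell and the picture viewer there is one more tool, called by a JSON object that holds its "method" and its "body", one argument or row to a line. move_arm: Moves the arm, as the interface text tells. Its arguments: {"type":"object","properties":{"motion":{"type":"array","items":{"type":"array","items":{"type":"number"}}},"grip_force":{"type":"number"}},"required":["motion"]}

```bash
mkdir -p pics; ls; python3 - <<'E'
from rig import sensors, grab_frame, camera_params
import cv2,numpy as np
s=sensors.sense();print(s)
for n in("scene","top"):
    p,d=grab_frame(n);cv2.imwrite(f"pics/{n}0.png",p[:,:,::-1]);np.save(f"pics/{n}0d.npy",d)
    c=camera_params(n);print(n,np.round(c["camera_matrix"],1).tolist(),np.round(c["world_from_camera"],3).tolist())
E
```

```text
pics
{'clock': 0.0, 'qpos': array([-1.33941828e+00,  3.53681625e-01,  1.63413178e+00,  5.86417281e-06,
        1.15519041e+00, -2.38060877e-03]), 'qvel': array([ 4.48715374e-04,  1.49842890e-03, -2.17707960e-04,  1.36419028e-03,
       -1.31203288e-03, -5.82446106e-05]), 'joint_efforts': array([ 1.21343917e-03, -6.05239105e+01, -3.42070019e+01, -3.38139364e-05,
        9.41048143e-03, -1.53226040e-05]), 'eef_pos': array([ 144.67720664, -607.53741167,  230.54177647]), 'tcp_rot': array([-3.14018151e+00, -8.72102961e-06,  2.33756276e-01]), 'contact_force': array([-0.61348302,  0.49331057,  0.06332345]), 'wrist_torque': array([ 0.00417246,  0.04273005, -0.03380951]), 'grasp_force': 0.0, 'opening': 1.0001253261079421}
scene [[467.2, 0.0, 314.3], [0.0, 467.2, 231.8], [0.0, 0.0, 1.0]] [[0.72, 0.534, -0.443, 973.092], [0.694, -0.545, 0.471, -526.165], [0.01, -0.647, -0.763, 883.033], [0.0, 0.0, 0.0, 1.0]]
top [[441.8, 0.0, 319.2], [0.0, 441.8, 236.0], [0.0, 0.0, 1.0]] [[-0.012, -0.999, 0.053, 438.267], [-1.0, 0.012, -0.007, -10.843], [0.006, -0.053, -0.999, 1191.195], [0.0, 0.0, 0.0, 1.0]]
```

View pics/top0.png

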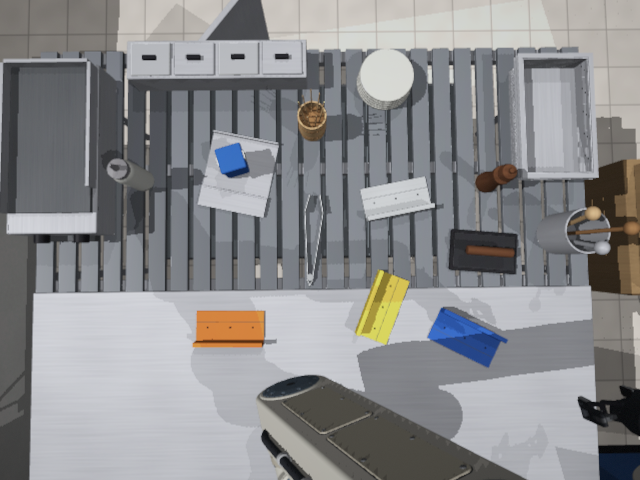

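View pics/scene0.png

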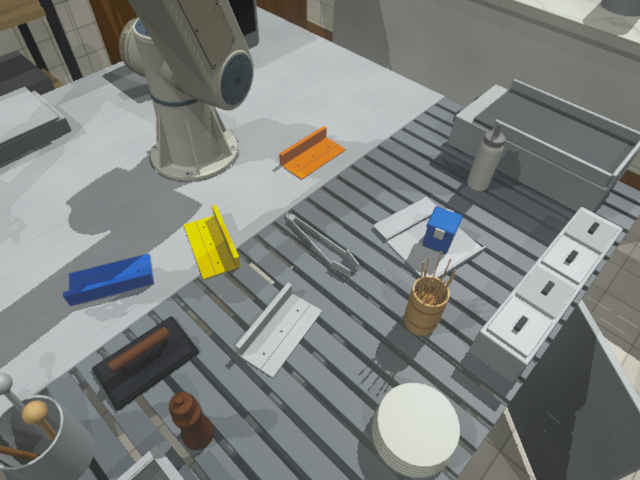

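The top view shows the candidates: grey strip (397,199) on the slats, orange (230,328), yellow (383,307) and blue (467,336). Only the bare-metal one at (397,199) fits: it lies on the slats with its upstand toward the robot. The sheet is at (238,175) with the blue tin on it, and the tongs are at (314,240). I'll confirm this in an enlarged crop and measure.

```bash
cat > h.py <<'E'
import cv2,numpy as np
from rig import sensors, grab_frame, camera_params
def cloud(d,c):
    K=c["camera_matrix"];T=c["world_from_camera"]
    v,u=np.mgrid[:480,:640]
    P=np.stack([(u-K[0,2])/K[0,0]*d,(v-K[1,2])/K[1,1]*d,d],-1)
    return P@T[:3,:3].T+T[:3,3]
def ray(uv,z,c):
    K=c["camera_matrix"];T=c["world_from_camera"];uv=np.atleast_2d(np.array(uv,float))
    r=np.c_[(uv-[K[0,2],K[1,2]])/[K[0,0],K[1,1]],np.ones(len(uv))]@T[:3,:3].T
    o=T[:3,3];return o+r*((z-o[2])/r[:,2])[:,None]
E
python3 - <<'E'
from h import *
p=cv2.imread("pics/top0.png");d=np.load("pics/top0d.npy");c=camera_params("top");W=cloud(d,c)
def show(n,x0,y0,x1,y1):
    sub=p[y0:y1,x0:x1];g=sub.max(2)
    m=np.zeros((480,640),np.uint8);m[y0:y1,x0:x1]=(sub.min(2)>150)*255
    cs,_=cv2.findContours(m,cv2.RETR_EXTERNAL,cv2.CHAIN_APPROX_NONE);k=max(cs,key=cv2.contourArea)
    print(n,cv2.contourArea(k),cv2.boxPoints(cv2.minAreaRect(k)).round(1).tolist(), cv2.approxPolyDP(k,3,True)[:,0].tolist())
show("strip",350,165,445,230);show("sheet",190,120,290,225)
for r in(205,210,214):print(r,[np.round(W[r,u]).tolist() for u in range(370,430,20)])
print("slat z",np.median(W[230:260,370:440,2]),"sheet",np.median(W[195:205,220:250,2]))
a=cv2.resize(p[160:230,350:450],None,fx=5,fy=5,interpolation=cv2.INTER_CUBIC)
b=cv2.resize(p[120:225,190:290],None,fx=4,fy=4,interpolation=cv2.INTER_CUBIC)
o=np.zeros((420,800,3),np.uint8);o[:350,:400]=a[:,:400];o[:420,400:]=b;cv2.imwrite("pics/crop1.png",o)
E
```

```text
strip 2096.0 [[359.1000061035156, 188.60000610351562], [428.20001220703125, 174.8000030517578], [434.6000061035156, 206.89999389648438], [365.5, 220.6999969482422]] [[424, 176], [360, 189], [369, 220], [433, 207]]
sheet 3284.0 [[196.8000030517578, 204.10000610351562], [212.3000030517578, 128.6999969482422], [278.79998779296875, 142.39999389648438], [263.20001220703125, 217.8000030517578]] [[214, 130], [243, 137], [214, 133], [205, 169], [207, 176], [197, 204], [262, 217], [272, 173], [255, 178], [227, 178], [220, 173], [213, 150], [239, 142], [244, 157], [244, 151], [269, 148], [275, 160], [278, 146], [273, 144], [277, 143]]
205 [[584.0, -157.0, 6.0], [583.0, -212.0, 4.0], [583.0, -266.0, 3.0]]
210 [[570.0, -157.0, 4.0], [570.0, -211.0, 5.0], [565.0, -258.0, 39.0]]
214 [[559.0, -156.0, 8.0], [555.0, -205.0, 39.0], [568.0, -285.0, -88.0]]
slat z -1.1479945789434396 sheet 11.02981595423421
```

View pics/crop1.png

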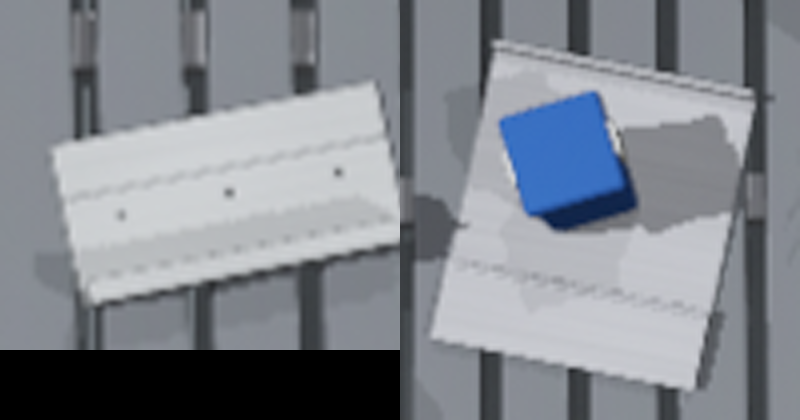

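The crop confirms it: the strip at left has the scribed line, three punched holes and the upstand on its lower (robot) side. The sheet at right has its lap edge running from crop pixel (430,338) to (695,388).

```bash
cat >> h.py <<'E'
from scipy.spatial.transform import Rotation as Ro
def pose():
    s=sensors.sense();return np.array(s["eef_pos"]),Ro.from_euler("xyz",s["tcp_rot"]),s
def delta(p,yaw_tool,R1=None):
    p0,R0,s=pose();R1=R1 or Ro.from_euler("xyz",[np.pi,0,yaw_tool])
    print("turn",(R0.inv()*R1).as_rotvec().round(4).tolist(),"shift m",(R0.inv().apply(np.array(p)-p0)/1000).round(4).tolist(),"F",np.round(s["contact_force"],1),"clock",round(s["clock"],2))
E
python3 - <<'E'
from h import *
c=camera_params("top")
f=ray([[360.4,190],[425,176]],4,c);t=ray([[368,220.6],[433.5,207.5]],40,c);l=ray([[197.5,204.5],[263.7,217]],11,c)
for n,q in(("free",f),("top near",t),("lap",l)):
    v=q[0]-q[1];print(n,q.round(1).tolist(),"mid",q.mean(0).round(1),"len",np.linalg.norm(v).round(1),"yaw",np.degrees(np.arctan2(-v[0],v[1])).round(1))
print("gap free-near (expect 90)",np.linalg.norm((f-t).mean(0)[:2]).round(1))
print("tongs",ray([[320,196],[310,285],[302,230],[325,230]],20,c).round(0).tolist(), "tin",ray([[232,160]],84,c).round(0))
y=np.radians(12);g=f.mean(0)[:2]-84*np.array([np.cos(y),np.sin(y)]);print("grip",g)
delta([g[0]+20,g[1],200],np.pi/2+y)
E
```

```text
free [[625.2, -132.2, 4.0], [661.4, -308.3, 4.0]] mid [ 643.3 -220.2    4. ] len 179.8 yaw 11.6
top near [[538.7, -147.0, 40.0], [571.1, -319.5, 40.0]] mid [ 554.9 -233.2   40. ] len 175.6 yaw 10.6
lap [[589.9, 306.2, 11.0], [554.2, 129.0, 11.0]] mid [572.  217.6  11. ] len 180.7 yaw -11.4
gap free-near (expect 90) 89.4
tongs [[608.0, -22.0, 20.0], [372.0, 7.0, 20.0], [517.0, 27.0, 20.0], [517.0, -35.0, 20.0]] tin [[693. 200.  84.]]
grip [ 561.14820593 -237.69957748]
turn [-0.001, -0.001, -1.5465] shift m [0.5103, -0.2587, 0.031] F [-0.1 -0.3  0.8] clock 0.1
```

{"method": "move_arm", "body": {
  "motion": [
    [0, 0, -1.5465, 0.51, -0.259, 0.031, 0.085],
    [0, 0, -1.5465, 0.51, -0.259, 0.031, 0.085],
    [0, 0, -1.5465, 0.51, -0.259, 0.031, 0.085],
    [0, 0, -1.5465, 0.51, -0.259, 0.031, 0.085],
    [0, 0, -1.5465, 0.51, -0.259, 0.031, 0.085],
    [0, 0, -1.5465, 0.51, -0.259, 0.031, 0.085],
    [0, 0, -1.5465, 0.51, -0.259, 0.031, 0.085],
    [0, 0, -1.5465, 0.51, -0.259, 0.031, 0.085]
  ]
}}

```text
clock: 1.1
eef_pos: [526.7, -283.3, 204.0]
tcp_rot: [-3.141, -0.0, 1.74]
contact_force: [0.7, -1.2, -0.5]
opening: 0.994
grasp_force: 0.0
```

```bash
python3 - <<'E'
from h import *
print(pose()[0],pose()[2]["tcp_rot"]);delta([575,-238,200],np.pi/2+.2)
E
```

```text
[ 526.72026456 -283.33260211  203.95984903] [-3.14141299e+00 -5.27197795e-05  1.74002926e+00]
turn [-0.0002, -0.0001, -0.0308] shift m [0.0366, 0.0552, 0.004] F [ 0.7 -1.2 -0.5] clock 1.1
```

{"method": "move_arm", "body": {
  "motion": [
    [0, 0, -0.03, 0.035, 0.05, 0.004, 0.085],
    [0, 0, -0.03, 0.035, 0.05, 0.004, 0.085],
    [0, 0, -0.03, 0.035, 0.05, 0.004, 0.085],
    [0, 0, -0.03, 0.035, 0.05, 0.004, 0.085]
  ]
}}

```text
clock: 1.6
eef_pos: [568.2, -243.2, 200.2]
tcp_rot: [-3.141, -0.0, 1.762]
contact_force: [0.2, -0.1, -0.1]
opening: 0.993
grasp_force: 0.0
```

```bash
python3 - <<'E'
from h import *
print(pose()[0],pose()[2]["tcp_rot"])
c=camera_params("wrist");p,d=grab_frame("wrist");cv2.imwrite("pics/w1.png",p[:,:,::-1]);np.save("pics/w1d.npy",d);np.savez("pics/w1c.npz",**c)
print(np.round(c["world_from_camera"],3).tolist(),c["camera_matrix"].tolist());delta([561.1,-237.7,60],np.pi/2+.2)
E
```

```text
[ 568.23473738 -243.18055787  200.18725581] [-3.14110595e+00 -1.89179447e-05  1.76243035e+00]
[[0.982, 0.183, 0.049, 553.733], [0.19, -0.946, -0.263, -176.247], [-0.002, 0.268, -0.964, 342.953], [0.0, 0.0, 0.0, 1.0]] [[425.32807328222526, 0.0, 320.10118972322647], [0.0, 425.32807328222526, 246.2753349792542], [0.0, 0.0, 1.0]]
turn [-0.0002, 0.0, -0.0087] shift m [0.0069, -0.0059, 0.1403] F [-0.   0.4  0.5] clock 1.65
```

View pics/w1.png

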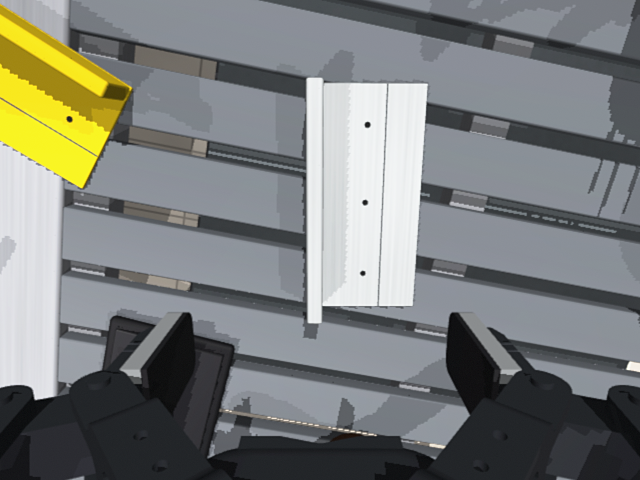

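The wrist view shows the strip clearly: upstand top corners (307,78), (322,78), (322,322), (308,322), free edge (427,83)-(413,306), scribed line (388,83)-(378,306). I'll refine these by colour mask.

```bash
python3 - <<'E'
from h import *
p=cv2.imread("pics/w1.png");c=dict(np.load("pics/w1c.npz"))
m=np.zeros((480,640),np.uint8);m[60:330,295:440]=(p[60:330,295:440].min(2)>170)*255
cs,_=cv2.findContours(m,0,cv2.CHAIN_APPROX_NONE);k=max(cs,key=cv2.contourArea)
print(cv2.approxPolyDP(k,3,True)[:,0].tolist())
u=ray([[307.5,78],[322.5,78],[322.5,322],[308.5,322]],40,c);f=ray([[427.5,83.5],[413,306]],4,c);l=ray([[388,83],[378.5,306]],4,c)
for n,q in(("top outer",u[[0,3]]),("top inner",u[[1,2]]),("line",l),("free",f)):
    v=q[0]-q[1];print(n,"mid",q.mean(0).round(1),"len",np.linalg.norm(v).round(1),"yaw",np.degrees(np.arctan2(-v[0],v[1])).round(2))
y=np.radians(11.3);e=np.array([np.cos(y),np.sin(y)])
print("grip from top",u.mean(0)[:2],"from free",f.mean(0)[:2]-84*e,"from line",l.mean(0)[:2]-54*e)
E
```

```text
[[307, 78], [308, 322], [321, 322], [322, 305], [376, 305], [379, 260], [379, 305], [412, 305], [427, 84], [388, 84], [383, 193], [386, 83], [323, 85], [321, 78]]
top outer mid [ 555.4 -233.5   40. ] len 177.5 yaw 10.75
top inner mid [ 565.7 -231.6   40. ] len 177.4 yaw 11.04
line mid [ 613.7 -223.2    4. ] len 180.0 yaw 10.8
free mid [ 642.8 -217.8    4. ] len 179.6 yaw 10.84
grip from top [ 560.57081646 -232.54725269] from free [ 560.4112847  -234.22202705] from line [ 560.73594609 -233.80343143]
```

```bash
python3 - <<'E'
from h import *
delta([560.6,-233.5,8.5],np.pi/2+.189)
E
```

```text
turn [-0.0002, 0.0, 0.0023] shift m [0.0111, -0.0056, 0.1918] F [-0.   0.4  0.5] clock 1.65
```

{"method": "move_arm", "body": {
  "motion": [
    [0, 0, 0.002, 0.011, -0.0055, 0.05, 0.085],
    [0, 0, 0.002, 0.011, -0.0055, 0.1, 0.085],
    [0, 0, 0.002, 0.011, -0.0055, 0.15, 0.085],
    [0, 0, 0.002, 0.011, -0.0055, 0.175, 0.085],
    [0, 0, 0.002, 0.011, -0.0055, 0.19, 0.085],
    [0, 0, 0.002, 0.011, -0.0055, 0.191, 0.085],
    [0, 0, 0.002, 0.011, -0.0055, 0.191, 0.085]
  ]
}}

```text
clock: 2.52
eef_pos: [562.3, -233.1, 10.3]
tcp_rot: [3.14, 0.001, 1.761]
contact_force: [0.3, 1.0, -0.3]
opening: 0.996
grasp_force: 0.0
```

```bash
python3 - <<'E'
from h import *
print(pose()[0]);delta([560.6,-233.5,8],np.pi/2+.189)
E
```

```text
[ 562.28143796 -233.11471772   10.33159775]
turn [0.0014, 0.0009, 0.0016] shift m [-0.0001, -0.0017, 0.0023] F [ 0.3  1.  -0.3] clock 2.52
```

{"method": "move_arm", "body": {
  "motion": [
    [0, 0, 0.001, 0, -0.0015, 0.0015, 0.085],
    [0, 0, 0.001, 0, -0.0015, 0.0015, 0.03],
    [0, 0, 0.001, 0, -0.0015, 0.0015, 0.0],
    [0, 0, 0.001, 0, -0.0015, 0.0015, 0.0],
    [0, 0, 0.001, 0, -0.0015, 0.0015, 0.0],
    [0, 0, 0.001, 0, -0.0015, 0.0015, 0.0],
    [0, 0, 0.001, 0, -0.0015, 0.0015, 0.0],
    [0, 0, 0.001, 0, -0.0015, 0.0015, 0.0]
  ],
  "grip_force": 70
}}

```text
clock: 3.52
eef_pos: [560.5, -232.9, 8.0]
tcp_rot: [3.141, 0.0, 1.761]
contact_force: [0.6, 0.5, 5.2]
opening: 0.129
grasp_force: 69.2
```

```bash
python3 - <<'E'
from h import *
print(pose()[2])
E
```

```text
{'clock': 3.525, 'qpos': array([-3.96355633e-01,  6.07381798e-01,  1.81289668e+00,  9.69115740e-05,
        7.20729910e-01, -5.86429727e-01]), 'qvel': array([ 0.00040339,  0.00044352, -0.00035557,  0.00035172,  0.00086689,
       -0.00021154]), 'joint_efforts': array([-4.54914747e-01, -6.31200314e+01, -2.12493896e+01, -1.39847235e-01,
       -1.23938505e-02,  1.29643333e-02]), 'eef_pos': array([ 560.45365999, -232.90227478,    7.97189859]), 'tcp_rot': array([3.14107060e+00, 2.70018976e-04, 1.76079756e+00]), 'contact_force': array([0.63051735, 0.52059338, 5.24915745]), 'wrist_torque': array([ 0.08094198, -0.01084087, -0.0362201 ]), 'grasp_force': 69.20199394226074, 'opening': 0.1293864335677765}
```

{"method": "move_arm", "body": {
  "motion": [
    [0, 0, 0, 0, 0, -0.02, 0],
    [0, 0, 0, 0, 0, -0.07, 0],
    [0, 0, 0, 0, 0, -0.07, 0]
  ]
}}

```text
clock: 3.9
eef_pos: [562.5, -233.9, 82.0]
tcp_rot: [3.136, 0.004, 1.761]
contact_force: [1.2, 0.1, -2.5]
opening: 0.126
grasp_force: 68.7
```

```bash
python3 - <<'E'
from h import *
print(pose()[2]["contact_force"],pose()[2]["eef_pos"]);delta([469,238.4,78],np.pi/2-.199)
E
```

```text
[ 1.17867438  0.13498841 -2.47308583] [ 562.52907162 -233.93640922   81.99324844]
turn [0.0061, 0.0026, 0.3889] shift m [0.4815, -0.0027, 0.0022] F [ 1.2  0.1 -2.5] clock 3.9
```

{"method": "move_arm", "body": {
  "motion": [
    [0, 0, 0.02, 0.04, -0.0027, 0, 0],
    [0, 0, 0.06, 0.1, -0.0027, 0, 0],
    [0, 0, 0.12, 0.16, -0.0027, 0, 0],
    [0, 0, 0.18, 0.22, -0.0027, 0, 0],
    [0, 0, 0.24, 0.28, -0.0027, 0, 0],
    [0, 0, 0.3, 0.34, -0.0027, 0, 0],
    [0, 0, 0.36, 0.4, -0.0027, 0, 0],
    [0, 0, 0.388, 0.45, -0.0027, 0, 0]
  ]
}}

```text
clock: 4.9
eef_pos: [471.2, 210.3, 77.4]
tcp_rot: [-3.141, 0.001, 1.372]
contact_force: [0.9, 0.0, -2.3]
opening: 0.131
grasp_force: 68.7
```

{"method": "move_arm", "body": {
  "motion": [
    [0, 0, 0.0, 0.02, 0.01, 0, 0],
    [0, 0, 0.0, 0.028, 0.012, 0, 0],
    [0, 0, 0.0, 0.028, 0.012, 0, 0],
    [0, 0, 0.0, 0.028, 0.012, 0, 0]
  ]
}}

```text
clock: 5.4
eef_pos: [489.1, 232.5, 77.4]
tcp_rot: [-3.141, 0.001, 1.372]
contact_force: [0.6, -0.3, -3.7]
opening: 0.13
grasp_force: 68.9
```

```bash
python3 - <<'E'
from h import *
print(pose()[0],pose()[2]["tcp_rot"])
c=camera_params("wrist");p,d=grab_frame("wrist");cv2.imwrite("pics/w2.png",p[:,:,::-1]);np.save("pics/w2d.npy",d);np.savez("pics/w2c.npz",**c)
delta([469,238.4,78],np.pi/2-.199)
E
```

```text
[489.12822227 232.45196433  77.40783854] [-3.14053127e+00  8.91534371e-04  1.37180958e+00]
turn [-0.0008, 0.0008, -0.0001] shift m [0.0018, -0.021, -0.0005] F [-0.3 -0.5 -2.3] clock 5.45
```

View pics/w2.png

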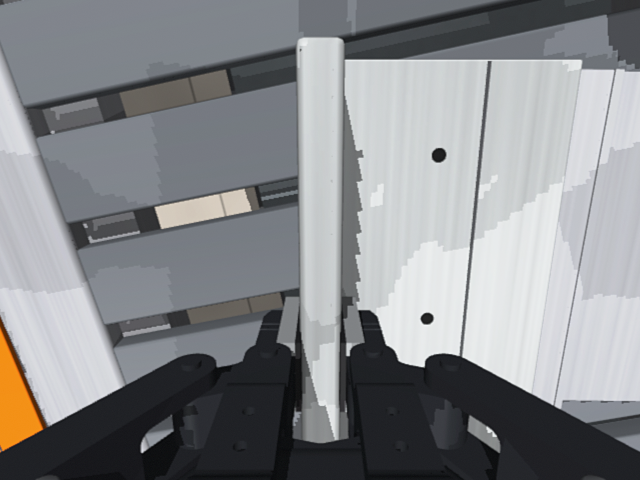

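The wrist view shows the strip held square, scribed line (490,62)-(463,355), leg end at row 60, and its free edge still covering the lap edge from above. I'll back off and lower so that both edges show.

{"method": "move_arm", "body": {
  "motion": [
    [0, 0, 0, 0.001, -0.03, 0, 0],
    [0, 0, 0, 0.001, -0.046, 0, 0],
    [0, 0, 0, 0.001, -0.046, 0.03, 0],
    [0, 0, 0, 0.001, -0.046, 0.05, 0],
    [0, 0, 0, 0.001, -0.046, 0.05, 0],
    [0, 0, 0, 0.001, -0.046, 0.05, 0]
  ]
}}

```text
clock: 6.2
eef_pos: [445.3, 243.7, 28.4]
tcp_rot: [3.141, -0.0, 1.373]
contact_force: [0.0, 0.4, -2.4]
opening: 0.131
grasp_force: 68.9
```

```bash
python3 - <<'E'
from h import *
print(pose()[0],pose()[2]["tcp_rot"])
for n in("wrist","top"):
    c=camera_params(n);p,d=grab_frame(n);cv2.imwrite(f"pics/{n}3.png",p[:,:,::-1]);np.save(f"pics/{n}3d.npy",d);np.savez(f"pics/{n}3c.npz",**c)
E
```

```text
[445.30234717 243.7211008   28.35375116] [ 3.14105191e+00 -4.33481720e-04  1.37260974e+00]
```

View pics/wrist3.png

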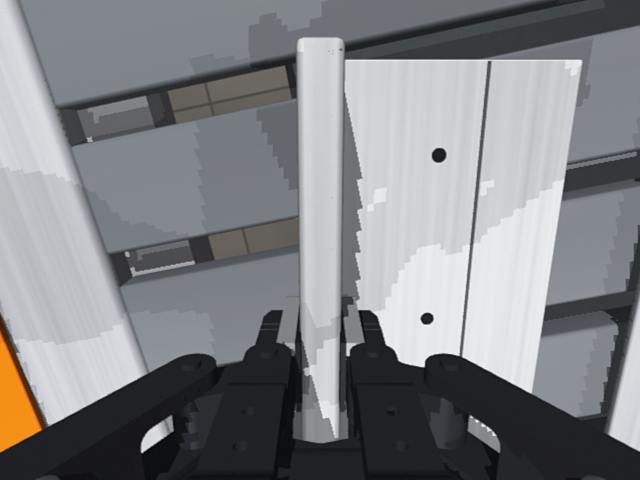

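The lap is just out of frame at right (about (625,430)), while the strip keeps fixed pixels in the camera: leg corner (582,60), line end (490,62). I'll go 28 mm forward for a joint view.

{"method": "move_arm", "body": {
  "motion": [
    [0, 0, 0, 0, 0.02, 0, 0],
    [0, 0, 0, 0, 0.026, 0, 0],
    [0, 0, 0, 0, 0.026, 0.005, 0],
    [0, 0, 0, 0, 0.026, 0.005, 0],
    [0, 0, 0, 0, 0.026, 0.005, 0]
  ]
}}

```text
clock: 6.92
eef_pos: [469.9, 238.4, 22.5]
tcp_rot: [-3.141, 0.0, 1.373]
contact_force: [0.7, -0.0, -2.5]
opening: 0.134
grasp_force: 69.2
```

```bash
python3 - <<'E'
from h import *
print(pose()[0],pose()[2]["tcp_rot"])
for n in("wrist","top"):
    c=camera_params(n);p,d=grab_frame(n);cv2.imwrite(f"pics/{n}4.png",p[:,:,::-1]);np.save(f"pics/{n}4d.npy",d);np.savez(f"pics/{n}4c.npz",**c)
w=cv2.imread("pics/wrist4.png");t=cv2.imread("pics/top4.png")
o=np.zeros((600,800,3),np.uint8)
o[:,:400]=cv2.resize(w[40:460,360:640],(400,600),interpolation=cv2.INTER_CUBIC)
o[:,400:]=cv2.resize(t[140:290,190:290],(400,600),interpolation=cv2.INTER_CUBIC)
cv2.imwrite("pics/crop4.png",o)
E
```

```text
[469.85641753 238.44297666  22.49569211] [-3.14094360e+00  4.62968194e-04  1.37291154e+00]
```

View pics/crop4.png

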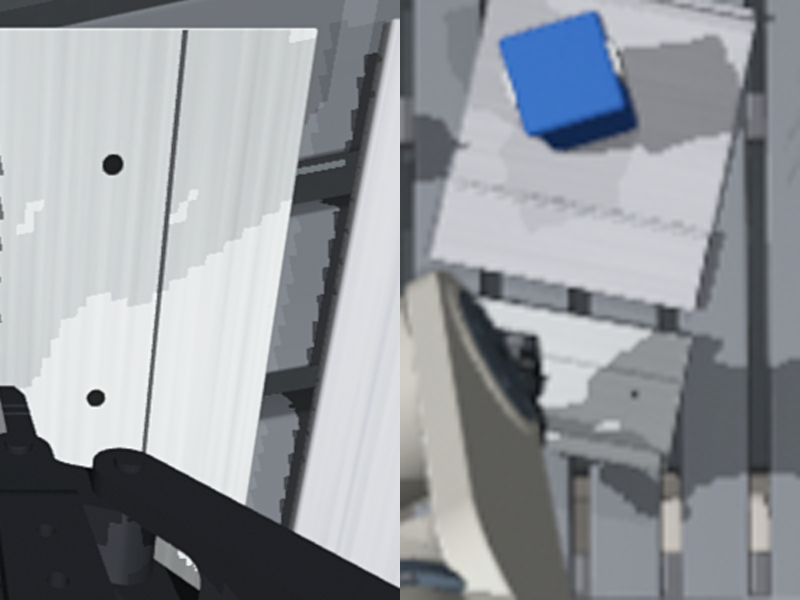

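The left panel shows the strip free edge from wrist pixel (582,61) to (532,390), and the lap edge from about (638,54) to (564,409). In the right (top-view) panel the right ends are at sheet (263.7,217) and strip leg (262.5,223).

```bash
python3 - <<'E'
from h import *
p=cv2.imread("pics/wrist4.png");c=dict(np.load("pics/wrist4c.npz"));g=p.min(2).astype(int);p0,R0,_=pose()
A=[];B=[]
for r in list(range(70,385,8)):
    xf=582-(r-61)*50/329; xl=638.5-(r-54)*74/355
    a=g[r,int(xf)-6:int(xf)+7]; A.append([int(xf)-6+np.argmin(np.diff(a))+.5+.5-.5,r])
    if xl<630: b=g[r,int(xl)-8:int(xl)+9]; B.append([int(xl)-8+np.argmax(np.diff(b))+.5,r])
A=np.array(A);B=np.array(B)
zt=p0[2]-8+4
def line(Q,z):
    W=ray(Q,z,c)[:,:2];T=R0.inv().apply(np.c_[W,np.full(len(W),z)]-p0)[:,:2]
    k=np.polyfit(T[:,0],T[:,1],1);res=T[:,1]-np.polyval(k,T[:,0]);ok=abs(res)<1;k=np.polyfit(T[ok,0],T[ok,1],1);print("tool y=%.2f + %.4f x"%(k[1],k[0]),"n",ok.sum(),"rms",res[ok].std().round(2));return k
print("tool frame mm (y ahead, x to robot left)");line(A,zt);line(B,11)
f=ray([[581.9,61],[490,62]],zt,c);l=ray([[638.6,54]],11,c)
for q in(*f,*l):print(R0.inv().apply(q-p0).round(1))
print(g[45:75:2,625:640:2])
ct=camera_params("top")
for n,u,z in(("sheetR",[263.75,217],11),("sheetL",[197.5,204.5],11),("stripR",[262.5,223],zt)):
    q=ray([u],z,ct)[0];print(n,R0.inv().apply(q-p0).round(1))
E
```

```text
tool frame mm (y ahead, x to robot left)
tool y=81.35 + -0.0001 x n 40 rms 0.11
tool y=101.62 + 0.0117 x n 36 rms 0.12
[88.1 81.3  4. ]
[87.9 52.1  4. ]
[ 91.3 104.3  11.7]
[[111 112 110 110 111 110 111 112]
 [110 110 111 111 111 110 111 111]
 [111 111 111 110 112 110 111 111]
 [112 111 111 111 111 109 109 109]
 [112 111 109 112 114 142 175 174]
 [ 99 100  93 104 116 183 212 212]
 [100  93  73  85 124 187 214 210]
 [100  90  71  87 141 194 216 212]
 [100  87  78  92 155 199 217 212]
 [100  72  81 101 167 205 216 210]
 [101  73  84 110 178 209 213 212]
 [ 94  72  85 123 187 212 212 212]
 [ 89  75  86 139 193 215 211 213]
 [ 86  76  92 153 198 216 211 215]
 [ 78  80  99 165 204 214 210 215]]
sheetR [-91.  104.   11.7]
sheetL [ 89.8 104.2  11.7]
stripR [-91.9  87.1   4. ]
```

```bash
python3 - <<'E'
from h import *
p=cv2.imread("pics/wrist4.png");c=dict(np.load("pics/wrist4c.npz"));d=np.load("pics/wrist4d.npy");W=cloud(d,c);p0,R0,_=pose()
T=R0.inv().apply((W-p0).reshape(-1,3)).reshape(480,640,3)
m=np.zeros((480,640),bool);m[80:300,400:540]=1;m&=d>0
q=T[m];k,*_=np.linalg.lstsq(np.c_[q[:,:2],np.ones(len(q))],q[:,2],rcond=None);print("leg plane tool z = ax+by+c",k.round(4))
m[:]=0;m[150:300,628:640]=1;print("lap tool z",np.median(T[m][:,2]))
g=p.min(2).astype(int)
for u in(420,480,520,560):print(u,g[56:66,u])
print("lap end",[(u,g[46:62,u].tolist()) for u in(636,639)])
E
```

```text
leg plane tool z = ax+by+c [1.3000e-03 2.8000e-03 3.8727e+00]
lap tool z 11.55288613861974
420 [123 115 110 151 228 213 207 207 208 208]
480 [112 110 108 153 232 217 211 211 211 211]
520 [112 110 107 149 224 207 200 200 201 199]
560 [110 109 106 149 226 207 200 201 198 199]
lap end [(636, [111, 111, 111, 111, 110, 109, 120, 164, 200, 200, 199, 202, 205, 207, 210, 213]), (639, [111, 111, 111, 111, 109, 109, 123, 174, 208, 212, 212, 210, 211, 212, 212, 212])]
```

{"method": "move_arm", "body": {
  "motion": [
    [0, 0, 0.0117, 0.0035, 0.003, 0, 0],
    [0, 0, 0.0117, 0.0035, 0.006, 0.006, 0],
    [0, 0, 0.0117, 0.0035, 0.006, 0.011, 0],
    [0, 0, 0.0117, 0.0035, 0.006, 0.0135, 0],
    [0, 0, 0.0117, 0.0035, 0.006, 0.0135, 0],
    [0, 0, 0.0117, 0.0035, 0.006, 0.0135, 0]
  ]
}}

```text
clock: 7.78
eef_pos: [476.9, 240.8, 9.3]
tcp_rot: [-3.142, -0.0, 1.361]
contact_force: [0.1, -0.4, -3.2]
opening: 0.129
grasp_force: 69.2
```

```bash
cat > meas.py <<'E'
from h import *
def edge(g,pts,sgn):  # sub-pixel edge along image rows or cols
    return pts
def run(tag):
    p0,R0,s=pose();c=camera_params("wrist");p,d=grab_frame("wrist");cv2.imwrite(f"pics/{tag}.png",p[:,:,::-1]);g=cv2.GaussianBlur(p.min(2),(3,3),0).astype(float)
    print("tcp",p0.round(2),"rot",np.round(s["tcp_rot"],4),"F",np.round(s["contact_force"],1),"open",s["opening"])
    return p0,R0,c,p,d,g
def tool(uv,z,c,p0,R0):
    W=ray(uv,z,c);return R0.inv().apply(W-p0)
E
python3 - <<'E'
from meas import *
p0,R0,c,p,d,g=run("w5")
A=[];B=[]
for r in range(75,380,8):
    xf=582-(r-61)*50/329;x0=int(xf)-6
    A.append([x0+np.argmin(np.diff(g[r,x0:x0+13]))+.5,r])
    # lap: first strong rise right of the free edge
    dd=np.diff(g[r,int(xf)+5:640]);i=np.argmax(dd)
    if dd[i]>15:B.append([int(xf)+5+i+.5,r])
for n,Q,z in(("free",A,4+p0[2]-8),("lap",B,11)):
    T=tool(np.array(Q),z,c,p0,R0)[:,:2];k=np.polyfit(T[:,0],T[:,1],1);res=T[:,1]-np.polyval(k,T[:,0])
    ok=abs(res-np.median(res))<1.5;k=np.polyfit(T[ok,0],T[ok,1],1);print(n,"y=%.2f%+.4fx"%(k[1],k[0]),ok.sum(),len(T))
for u,z in((560,4+p0[2]-8),(530,4+p0[2]-8),(628,11),(634,11),(638,11)):
    r=45+np.argmax(np.diff(g[45:75,u]))+.5;print(u,r,tool([[u,r]],z,c,p0,R0)[0].round(2))
E
```

```text
tcp [476.93 240.79   9.26] rot [-3.1416 -0.      1.361 ] F [ 0.1 -0.4 -3.2] open 0.12871431432575559
free y=81.73-0.0007x 39 39
lap y=95.38+0.0003x 39 39
560 59.5 [88.8  74.65  4.  ]
530 59.5 [88.81 65.08  4.  ]
628 59.5 [87.97 92.5  -1.74]
634 73.5 [83.97 95.13 -1.74]
638 54.5 [89.38 95.28 -1.74]
```

{"method": "move_arm", "body": {
  "motion": [
    [0, 0, 0, 0, 0.003, 0.0007, 0],
    [0, 0, 0, 0, 0.006, 0.0007, 0],
    [0, 0, 0, 0.0003, 0.01, 0.0007, 0],
    [0, 0, 0, 0.0005, 0.014, 0.0007, 0],
    [0, 0, 0, 0.0005, 0.018, 0.0007, 0],
    [0, 0, 0, 0.0005, 0.021, 0.0007, 0],
    [0, 0, 0, 0.0005, 0.021, 0.0007, 0]
  ]
}}

```text
clock: 8.7
eef_pos: [497.8, 236.9, 8.5]
tcp_rot: [3.141, -0.0, 1.361]
contact_force: [0.2, -0.5, -2.2]
opening: 0.135
grasp_force: 69.2
```

```bash
cat >> meas.py <<'E'
def rel(tag,step):
    p0,R0,c,p,d,g=run(tag);L=[];B=[];zl=4+p0[2]-8
    for r in range(75,350,6):
        xl=489-(r-62)*26.5/293;x0=int(xl)-6;L.append([x0+np.argmin(g[r,x0:x0+13]),r])
    Lt=tool(np.array(L),zl,c,p0,R0)[:,:2]
    # lap front: expected at tool y=step, search +-6 px for the steepest horizontal change
    K=c["camera_matrix"];T=c["world_from_camera"]
    for x in np.arange(0,86,3.):
        q=R0.apply([x,step,0])+p0;q[2]=11;q=T[:3,:3].T@(q-T[:3,3]);u,v=K[0,0]*q[0]/q[2]+K[0,2],K[1,1]*q[1]/q[2]+K[1,2]
        if 60<v<350 and 10<u<630:
            r=int(v);x0=int(u)-10;e=np.diff(g[r,x0:x0+20]);B.append([x0+np.argmax(abs(e))+.5,r])
    Bt=tool(np.array(B),11,c,p0,R0)[:,:2]
    for n,Tt in(("line",Lt),("lap",Bt)):
        m=np.median(Tt[:,1]);ok=abs(Tt[:,1]-m)<2.5;k=np.polyfit(Tt[ok,0],Tt[ok,1],1);print(n,"y=%.2f%+.4fx"%(k[1],k[0]),ok.sum(),len(Tt))
    return p0,R0,c,p,d,g
E
python3 - <<'E'
from meas import *
p0,R0,c,p,d,g=rel("w6",95.4-21)
cv2.imwrite("pics/w6c.png",cv2.resize(p[30:370,340:640,::-1],(529,600)))
E
```

```text
tcp [497.85 236.89   8.51] rot [ 3.1414e+00 -1.0000e-04  1.3609e+00] F [ 0.2 -0.5 -2.2] open 0.13494984461470877
line y=52.11+0.0001x 46 46
lap y=72.36-0.0010x 29 29
```

View pics/w6c.png

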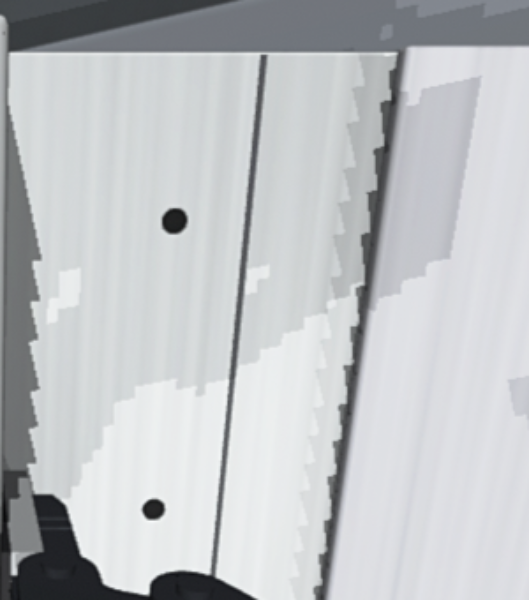

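The leg is entering cleanly under the lap: line at crop (263,57)-(213,575), lap's bright top edge at (400,60)-(328,595), ends nearly level (rows 53 and 47). I'll correct the edge polarity (dark to bright) and measure again.

```bash
sed -i 's/np.argmax(abs(e))/np.argmax(e)/' meas.py; cat >> meas.py <<'E'
def ends(p0,R0,c,g,ul,us):
    for n,us_,z in(("strip end",us,4+p0[2]-8),("lap end",ul,11)):
        print(n,[tool([[u,45+np.argmax(np.diff(g[45:72,u]))+.5]],z,c,p0,R0)[0,:2].round(2).tolist() for u in us_])
E
python3 - <<'E'
from meas import *
p0,R0,c,p,d,g=rel("w7",95.4-21)
ends(p0,R0,c,g,(575,590,610),(440,470,520,540))
print(tool([[566.9,64],[526,367.5]],11,c,p0,R0).round(2).tolist())
ct=camera_params("top");t,_=grab_frame("top");cv2.imwrite("pics/top7.png",t[:,:,::-1])
E
```

```text
tcp [497.57 236.85   8.48] rot [-3.1415e+00  1.0000e-04  1.3609e+00] F [-0.6 -0.7 -2.3] open 0.12795840762059366
line y=52.14+0.0000x 46 46
lap y=74.51-0.0006x 29 29
strip end [[88.82, 36.4], [88.82, 45.97], [88.81, 61.92], [88.81, 68.3]]
lap end [[88.99, 75.68], [88.99, 80.24], [88.99, 86.32]]
[[86.6, 73.59, -2.53], [-18.01, 74.62, -2.53]]
```

{"method": "move_arm", "body": {
  "motion": [
    [0, 0, 0, 0, 0.003, 0, 0],
    [0, 0, 0, 0, 0.007, 0, 0],
    [0, 0, 0, 0, 0.011, 0, 0],
    [0, 0, 0, 0, 0.015, 0, 0],
    [0, 0, 0, 0, 0.019, 0, 0],
    [0, 0, 0, 0, 0.0215, 0, 0],
    [0, 0, 0, 0, 0.0215, 0, 0]
  ]
}}

```text
clock: 9.72
eef_pos: [518.8, 232.4, 8.5]
tcp_rot: [3.142, -0.0, 1.361]
contact_force: [-0.1, 1.2, -3.6]
opening: 0.132
grasp_force: 69.2
```

```bash
python3 - <<'E'
from meas import *
p0,R0,c,p,d,g=rel("w8",53)
ends(p0,R0,c,g,(530,550,580,610),(420,440,460))
t,_=grab_frame("top");cv2.imwrite("pics/top8.png",t[:,:,::-1])
o=np.zeros((600,800,3),np.uint8)
o[:,:400]=cv2.resize(p[40:340,400:600,::-1],(400,600),interpolation=cv2.INTER_CUBIC)
o[:,400:]=cv2.resize(t[120:270,190:290,::-1],(400,600),interpolation=cv2.INTER_CUBIC)
cv2.imwrite("pics/crop8.png",o)
E
```

```text
tcp [518.78 232.42   8.52] rot [ 3.1415e+00 -1.0000e-04  1.3610e+00] F [-0.1  1.2 -3.6] open 0.13187091397473688
line y=54.12-0.0242x 43 46
lap y=50.29-0.0007x 26 29
strip end [[88.8, 30.02], [88.79, 36.4], [88.79, 42.79]]
lap end [[88.97, 62.02], [88.97, 68.1], [88.96, 77.22], [88.96, 86.35]]
```

View pics/crop8.png

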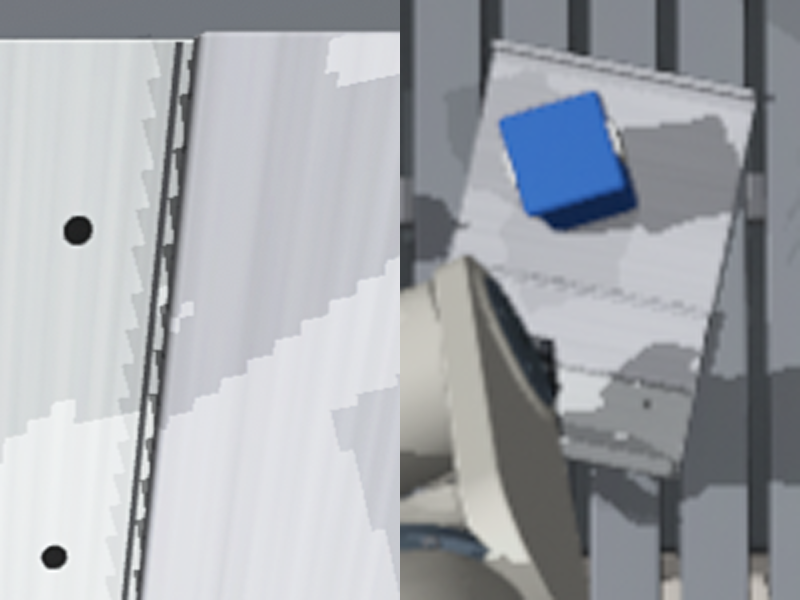

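Line at wrist pixels (489.5,61)-(462.5,340), lap top edge at (500,58)-(472.5,340): parallel, ends level, sheet and tin unmoved in the top view. I'll compute what remains.

```bash
python3 - <<'E'
from meas import *
p0,R0,_=pose();c=camera_params("wrist");g=cv2.cvtColor(cv2.imread("pics/w8.png"),cv2.COLOR_BGR2GRAY).astype(float)
print("line",tool([[489.3,61],[462.8,340]],4.5,c,p0,R0)[:,:2].round(2).tolist())
L=[];E=[]
for r in range(75,340,6):
    xe=500-(r-58)*27.5/282;x0=int(round(xe))-4;e=np.diff(g[r,x0:x0+9]);E.append([x0+np.argmax(e)+.5,r])
    xl=489.5-(r-61)*27/279;x1=int(round(xl))-3;L.append([x1+np.argmin(g[r,x1:x1+7]),r])
for n,Q,z in(("line",L,4.5),("lap",E,11)):
    T=tool(np.array(Q),z,c,p0,R0);k=np.polyfit(T[:,0],T[:,1],1);print(n,k.round(4),np.median(T[:,1]).round(2))
a=cv2.imread("pics/top0.png").astype(int);b=cv2.imread("pics/top8.png").astype(int)
def bb(i):
    m=((i[:,:,0]>150)&(i[:,:,2]<90)).astype(np.uint8);m[:125]=0;m[190:]=0;m[:,290:]=0;M=cv2.moments(m);return M["m10"]/M["m00"],M["m01"]/M["m00"]
print("tin px",bb(a),bb(b),"sheet back diff",abs(a-b)[125:185,200:280].mean())
E
```

```text
line [[88.33, 52.12], [-10.18, 52.48]]
line [-2.0000e-04  5.2089e+01] 52.08
lap [-1.00000e-04  5.27899e+01] 52.79
tin px (229.78205128205127, 157.85416666666666) (229.79807692307693, 157.84935897435898) sheet back diff 0.7946527777777778
```

{"method": "move_arm", "body": {
  "motion": [
    [0, 0, 0, 0, 0.0007, 0, 0],
    [0, 0, 0, 0, 0.0007, 0.0003, 0],
    [0, 0, 0, 0, 0.0007, 0.0006, 0],
    [0, 0, 0, 0, 0.0007, 0.0006, 0]
  ]
}}

```text
clock: 10.32
eef_pos: [519.3, 232.3, 8.0]
tcp_rot: [-3.142, -0.0, 1.361]
contact_force: [-1.3, 0.3, -1.6]
opening: 0.13
grasp_force: 69.4
```

{"method": "move_arm", "body": {
  "motion": [
    [0, 0, 0, 0, 0, 0.0002, 0],
    [0, 0, 0, 0, 0, 0.0004, 0],
    [0, 0, 0, 0, 0, 0.0004, 0],
    [0, 0, 0, 0, 0, 0.0004, 0]
  ]
}}

```text
clock: 10.82
eef_pos: [519.3, 232.3, 8.0]
tcp_rot: [3.142, -0.0, 1.361]
contact_force: [-2.7, -0.5, 6.5]
opening: 0.129
grasp_force: 70.6
```

{"method": "move_arm", "body": {
  "motion": [
    [0, 0, 0, 0, 0, 0.0002, 0],
    [0, 0, 0, 0, 0, 0.0004, 0],
    [0, 0, 0, 0, 0, 0.0004, 0],
    [0, 0, 0, 0, 0, 0.0004, 0]
  ]
}}

```text
clock: 11.32
eef_pos: [519.3, 232.3, 8.0]
tcp_rot: [3.142, -0.0, 1.361]
contact_force: [-4.2, -0.4, 10.8]
opening: 0.131
grasp_force: 71.3
```

```bash
python3 - <<'E'
from meas import *
F=[]
for i in range(4):
    grab_frame("top");F.append(sensors.sense()["contact_force"])
print(np.round(F,1))
p0,R0,c,p,d,g0=run("w9");g=cv2.cvtColor(p,cv2.COLOR_RGB2GRAY).astype(float)
L=[];E=[]
for r in range(75,340,6):
    xe=499-(r-58)*27.5/282;x0=int(round(xe))-4;e=np.diff(g[r,x0:x0+9]);E.append([x0+np.argmax(e)+.5,r])
    xl=489.5-(r-61)*27/279;x1=int(round(xl))-3;L.append([x1+np.argmin(g[r,x1:x1+7]),r])
for n,Q,z in(("line",L,4),("lap",E,11)):
    T=tool(np.array(Q),z,c,p0,R0);k=np.polyfit(T[:,0],T[:,1],1);print(n,k.round(4),np.median(T[:,1]).round(2))
ends(p0,R0,c,g0,(530,550,580,610),(420,440,460))
E
```

```text
[[-3.5 -0.7 10.5]
 [-4.3 -1.7 10.9]
 [-3.9 -1.3 10.5]
 [-4.3 -1.  10.9]]
tcp [519.24 232.34   7.94] rot [-3.1416e+00 -1.0000e-04  1.3611e+00] F [-4.3 -1.  10.9] open 0.12606545867538285
line [-1.00000e-04  5.21997e+01] 52.18
lap [1.10000e-03 5.23399e+01] 52.39
strip end [[88.82, 30.03], [88.81, 36.41], [88.81, 42.8]]
lap end [[88.91, 61.76], [88.9, 67.82], [88.9, 76.91], [88.89, 86.0]]
```

{"method": "move_arm", "body": {
  "motion": [
    [0, 0, 0, 0, 0, 0.0002, 0],
    [0, 0, 0, 0, 0, 0.0004, 0],
    [0, 0, 0, 0, 0, 0.0004, 0],
    [0, 0, 0, 0, 0, 0.0004, 0],
    [0, 0, 0, 0, 0, 0.0004, 0]
  ]
}}

```text
clock: 12.2
eef_pos: [519.3, 232.3, 7.9]
tcp_rot: [3.142, -0.0, 1.361]
contact_force: [-5.8, -1.8, 16.1]
opening: 0.127
grasp_force: 72.0
```

```bash
python3 - <<'E'
from meas import *
F=[]
for i in range(5):
    t,_=grab_frame("top");F.append(sensors.sense()["contact_force"])
print(np.round(F,1),sensors.sense()["eef_pos"],sensors.sense()["grasp_force"])
E
```

```text
[[-6.3 -2.  15.4]
 [-6.7 -2.  14.9]
 [-6.2 -2.  15.2]
 [-5.6 -2.2 14.3]
 [-5.4 -2.7 15.1]] [519.2465544  232.33007153   7.93697349] 72.0251977443695
```

The push holds steady at about 15 N, the lap is within 0.2 mm of the line, and the ends are level within 0.1 mm. I'm handing in.

```bash
python3 -c "
from rig import order
print(order.sign_off())"
```

```text
the job is handed in; nothing more can be done
None
```

The strip is under the lap, with the lap edge within about 0.2 mm of the scribed line and the ends level within about 0.1 mm. It is held flat on the slats at about 15 N, the camera shows the sheet and tin unmoved, and I handed the job in at about 12.5 s.

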